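# Load a brass handle foot through the swing gate of a feed lane

### The job

Set the brass handle foot down in the open end of the steel feed lane, then push it along the lane floor, through the self-closing swing gate, until it gently presses the sprung buffer at the far end in by about 4 mm; feel for the buffer and do not bottom it. Then draw the gripper back and away so that the foot stays resting against the buffer and the gate falls shut behind it, and leave the other things on the bench where they are.

Things in the scene. Friction and masses are not known exactly. Their poses are not given: they have to be found in the camera images.
- foot: Brass handle foot, about 0.42 kg: block 50 long (its x) x 40 wide (y) x 24 mm high, with an upright lug on its middle, 34 (x) x 16 (y) mm, top 48 mm above the underside, with a dark cross hole. Origin: centre of the underside, z up. The same either way round. Lies loose on the bench, lug up; grip the lug over its 16 mm width.
- lane: Fixed steel feed lane on the bench, open above. +x: direction of pushing; origin on the gate line, mid-width, at bench height. Floor plate 4 mm thick, x = -146 to +200 mm; walls 20 mm higher. Inner faces before the gate y = +23 and -23 mm; beyond it +23 and -47 (room for the open gate). For the gate to shut, the foot's rear must be 60 mm or more past the gate line.
- lane_mouth (a point): Open end of the lane: mid-width on its floor at lane x = -120 mm, where the straight walls begin; a short flared mouth reaches back to x = -145 mm. The 112 mm between here and the gate take the foot and, behind it, shut fingers.
- gate (a joint): Swing gate: aluminium plate 4 mm thick, 56 mm long, top 55 mm above the bench, on an upright hinge post (60 mm high) at lane x = 0, y = -36 mm; shut it stands square across the lane. Rad: 0 shut, grows as it swings towards lane +x only, up to 1.65. A weak spring (0.06 to 0.11 N m) shuts it; the foot's corner pushes it open with about 3 to 8 N.
- gate_edge (a point): Middle of the free upright edge of the gate plate; shut it lies at lane x = 0, y = +21 mm, 31 mm above the bench.
- buffer: End bracket of the lane, a plate 6 x 44 x 30 mm at lane x = 196 mm; origin: middle of its lower edge, on the lane floor; axes as the lane's. Before it a clamp block holds the sprung pad. The clamp may be set anywhere: the pad's free face is 116 to 150 mm past the gate line. This is not measured: find it by feel.
- pad_line (a point): Fixed point on the lane's midline, 12 mm above its floor, at lane x = 116 mm: the nearest that the pad's face can be. The rubber pad is 36 mm wide, 2 to 22 mm above the floor, sprung at 2.5 N/mm with 11 mm of travel. Well pressed is 8 to 14 N; over 20 N is too much. Let go, it eases back until the foot's friction holds it; draw back before lifting away.
- tube: Bystander: upright brass tube, 44 mm across, 50 mm high; origin at the centre of its underside.
- knob: Bystander: round brass knob, 44 mm across, 52 mm high; origin at the centre of its underside.
- hammer: Bystander: hammer lying on the bench; origin under its middle.
There are look-alikes about, which are no part of the job. What is shaped like the foot but blue is not meant.

How it is judged:
By the outcome, as a careful person would: the job done as asked, in the order asked, and still so for the second after the job is handed in, with the robot touching nothing.
It also fails if it takes over 70 s, if anything falls off the work surface, if the arm or the gripper's body presses on something with over 40 N, if the wrist force passes 120 N, or if a joint passes its speed limit or range.

### The arm

A 7-joint arm with a two-finger parallel gripper is mounted at the origin on the work surface. World frame = base frame: x ahead of the robot, y to its left, z up, the work surface at z = 0. Lengths are in m, angles in rad, forces in N, time in s.
With the tool pointing down it reaches from about 0.35 to 0.775 m from the base axis. Payload 3.1 kg.
Tool frame: the origin (TCP) lies on the centre line of the jaws, within the pads' length; the fingertips stand 19 mm ahead of it and the grasp point (between the pads) is the TCP; z points along the fingers, y is the direction in which the jaws open and shut (so a half turn about z gives the same grasp; the last joint's range is limited). The gripper opens to 85 mm and grips with 20 to 120 N. Pads are 22 mm wide; open, the fingers measure 114 mm over their backs; the gripper's body (76 mm by 85 mm) begins 54 mm behind the grasp point. The pads swing forward as they close: fully open they stand 13 mm farther back than shut.
Start: joints at [1.061, 0.311, 0.014, 1.512, -0.004, 1.319, -0.027], TCP at [0.248, -0.491, 0.25] pointing down, gripper open.
Joint ranges: [-2.7, 2.7], [-0.3, 1.91], [-1.27, 1.3], [0.12, 2.57], [-1.44, 4.58], [0.2, 2.03], [-3.05, 3.05]. Speed limits (rad/s): [2.79, 2.79, 3.14, 3.14, 3.14, 3.14, 3.14].

### API

Orientations are given as a unit quaternion [w, x, y, z].
In Python, from station import robot, get_image, camera_model gives the robot as it stands.
- The arm moves only by the shell command python3 -m inch 'ROWS' [FORCE]. ROWS is JSON, a list of rows, each a list of 3 entries, a list of its own where there are three numbers: the closure, from 0 (fully open) to 1 (shut), then the shift along the tool's x, y, z in m, then the turn about the tool's z in rad. In form: [[hand, [tx, ty, tz], spin], ...]. A call has 1 to 20 rows; each row shifts and turns the pose as measured when the row begins, along the tool's axes as they then stand; what a row does not reach is not made up. A row lasts 1/10 s, in which the tool goes at most 50 mm and 8.59 degrees, less where a joint would pass 70% of its speed; a pose out of reach is approached as far as the arm can. A call with a gripper value outside its range is refused whole. The fingers move at their own pace and stop on an object; FORCE is the grip in N (left out, the last holds). Time passes only in rows, so rows that do not move let the fingers close. It gives the time, the measured TCP pose, the force and the opening at its end, in the units of the state.
- robot.get_state(): the state, without advancing time (a new reading comes with each control period).
- get_image(name): name is "side" or "top"; returns the picture (420x560x3 uint8, red, green, blue); there is no depth.
- camera_model(name): a dict with "vfov" (degrees; the focal length in pixels is half the picture's height over the tangent of half this angle, whatever the lens; pixels are square), "cx", "cy" (the principal point, pixels), "pose" (4x4, takes a point from camera to world coordinates). Camera axes: x right, y up, looking along -z (the intrinsics and any distortion apply to the point x, -y, -z); pixel columns grow to the right and rows downward; lengths in m; the calibration is good to about 2 mm. A picture is of the moment at which its call begins. camera_model takes no time and is no camera call.
- robot.hand_in(): hands the job in, once; it reports no verdict.
The state is a dict: "t": time; "qpos": joint angles; "joint_velocities": joint speeds; "joint_efforts": joint torques, N m; "position": TCP position; "tcp_rot": TCP orientation; "force": force on the tool from outside, world axes, zero at the start; "moment": the same for the moment, N m; "gripper_width": finger opening in m.
Only numpy, scipy, OpenCV 4.12 (cv2) and the standard library are available. Lean on these libraries where they do the work, as an engineer would, in place of code of your own. Each camera call takes 0.05 s, during which the arm holds its last target. There are 200 camera calls.

## Working session

There is one attempt and no reset: what is moved stays moved. The work goes in short steps, Python scripts to look and compute and a shell command to move; the robot and the scene stay as the last step left them, time stands still between calls to the robot, and variables do not carry over. Pictures are saved under pics/ and viewed, about 8 in all and at most 12, crops included, and the job is handed in when it is done.

```bash
mkdir -p pics; ls
python3 - <<'E'
from station import robot, get_image, camera_model
import cv2, numpy as np
for n in("side","top"):
    m=camera_model(n); print(n,{k:(np.round(v,4).tolist() if k=='pose' else v) for k,v in m.items()})
    cv2.imwrite(f"pics/{n}0.png",get_image(n)[:,:,::-1])
print(robot.get_state())
E
```

```text
pics
side {'vfov': 53.3168283106363, 'cx': 281.4469549324021, 'cy': 211.51834346331432, 'pose': [[-0.8953, 0.3422, -0.2851, 0.2028], [-0.445, -0.6604, 0.6049, 0.6591], [0.0188, 0.6684, 0.7435, 0.916], [0.0, 0.0, 0.0, 1.0]]}
top {'vfov': 52.411433557588914, 'cx': 279.6887766391513, 'cy': 207.76239447009473, 'pose': [[0.0106, 0.9844, -0.1757, 0.3653], [-0.9996, 0.0149, 0.0231, -0.0439], [0.0254, 0.1754, 0.9842, 1.0487], [0.0, 0.0, 0.0, 1.0]]}
{'t': 0.1, 'qpos': array([ 1.06127291,  0.31161676,  0.01397229,  1.51288007, -0.00439835,
        1.31922039, -0.02719549]), 'joint_velocities': array([ 9.47383415e-05, -9.59376078e-04,  1.09496129e-03, -4.38269452e-03,
        5.10250623e-04,  1.31510714e-04, -1.17710328e-03]), 'joint_efforts': array([ 1.00796555e-03, -3.80853081e+01,  1.46514815e-01, -2.31240767e+01,
        1.21864307e-02,  8.01420392e-03,  2.96887617e-05]), 'position': array([ 0.24776612, -0.49034492,  0.24935222]), 'tcp_rot': array([-1.00797852e-03,  9.72754901e-01,  2.31833575e-01, -2.82928795e-04]), 'force': array([-0.08893777,  0.80417207,  0.32815333]), 'moment': array([-0.00696116,  0.0116334 ,  0.02609537]), 'gripper_width': 0.08544922951590414}
```

View pics/top0.png

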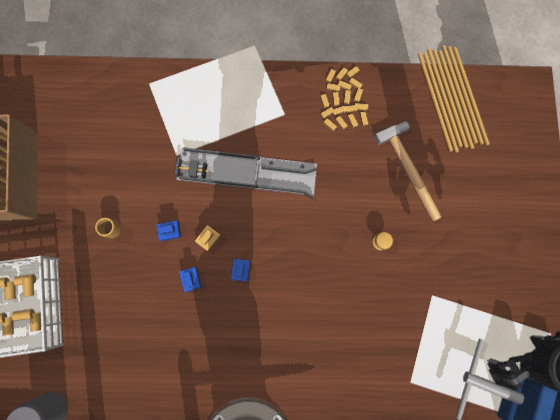

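View pics/side0.png

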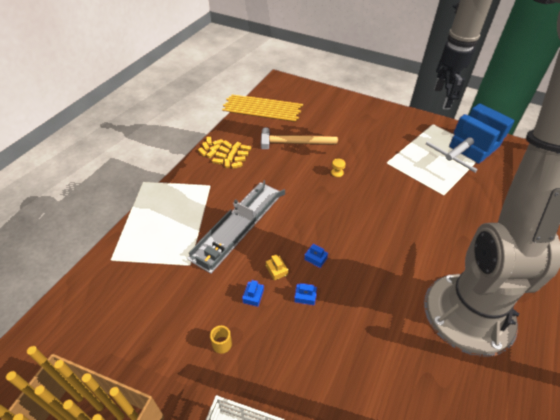

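Top view: the brass foot is at about (207,238). Its blue look-alikes are at (168,231), (190,279) and (241,270). The tube is at (107,228), the knob at (382,241) and the hammer at (410,170). The lane's buffer end is at left (180,163) and its mouth at right (316,180). In the side view the brass foot is at (277,266). I'll check that in one close crop.

```bash
cat > h.py <<'E'
import cv2, numpy as np
from station import robot, get_image, camera_model
def ray(n,u,v):
    m=camera_model(n); f=210/np.tan(np.radians(m['vfov'])/2); P=np.array(m['pose'])
    d=P[:3,:3]@np.array([(u-m['cx'])/f,-(v-m['cy'])/f,-1]); return P[:3,3],d
def onz(n,u,v,z):
    o,d=ray(n,u,v); return (o+d*(z-o[2])/d[2])
def proj(n,p):
    m=camera_model(n); f=210/np.tan(np.radians(m['vfov'])/2); P=np.array(m['pose'])
    c=P[:3,:3].T@(np.array(p)-P[:3,3]); return np.array([m['cx']+f*c[0]/-c[2], m['cy']-f*c[1]/-c[2]])
def brass(im):
    h=cv2.cvtColor(im,cv2.COLOR_RGB2HSV); return cv2.inRange(h,(14,110,90),(32,255,255))
def tri(a,b):
    (o1,d1),(o2,d2)=ray('top',*a),ray('side',*b)
    s=np.linalg.lstsq(np.c_[d1,-d2],o2-o1,rcond=None)[0]
    p,q=o1+d1*s[0],o2+d2*s[1]; return (p+q)/2,np.linalg.norm(p-q)
E
python3 - <<'E'
from h import *
a=cv2.imread('pics/top0.png'); b=cv2.imread('pics/side0.png')
c1=cv2.resize(a[140:265,165:325],None,fx=4.9,fy=4.7,interpolation=cv2.INTER_CUBIC)
cv2.imwrite('pics/c1.png',cv2.resize(a[140:260,165:325],None,fx=5,fy=5,interpolation=cv2.INTER_CUBIC))
cv2.imwrite('pics/c2.png',cv2.resize(b[175:280,180:320],None,fx=5.5,fy=5.5,interpolation=cv2.INTER_CUBIC))
for n,im in(('top',a),('side',b)):
    M=brass(im[:,:,::-1].copy()); k,l,s,c=cv2.connectedComponentsWithStats(M)
    for i in range(1,k):
        if s[i,4]>60: print(n,s[i],c[i].round(1), cv2.minAreaRect(np.argwhere(l==i)[:,::-1].astype(np.float32)), onz(n,*c[i],0.02).round(4))
E
```

```text
top [ 418   45   72  108 3882] [453.6 100.3] ((453.222900390625, 98.54100036621094), (109.78419494628906, 40.98487091064453), 72.12130737304688) [ 0.8389 -0.5163  0.02  ]
top [ 320   66   49   65 1410] [343.2  96.6] ((342.5267028808594, 97.87083435058594), (60.85536193847656, 48.13471221923828), 81.11934661865234) [ 0.8426 -0.229   0.02  ]
top [  0 115  34 106 636] [  7.4 173.3] ((16.5, 167.5), (33.0, 105.0), 0.0) [0.6243 0.5985 0.02  ]
top [347 114  12  14  95] [352.4 120.3] ((352.29998779296875, 120.10001373291016), (13.86362075805664, 6.708203315734863), 63.43495178222656) [ 0.7786 -0.2515  0.02  ]
top [335 116  13  14  95] [341.2 122.2] ((341.19512939453125, 122.24391174316406), (13.743291854858398, 6.871645927429199), 51.34019470214844) [ 0.7729 -0.2226  0.02  ]
top [ 95 217  26  22 300] [107.9 228. ] ((107.6176528930664, 227.52943420410156), (25.70877456665039, 19.160314559936523), 14.03624439239502) [0.4934 0.3446 0.02  ]
top [195 225  25  26 361] [206.9 237.6] ((207.01217651367188, 237.60975646972656), (17.022939682006836, 21.55198097229004), 38.65980911254883) [0.4734 0.1065
[... 787 characters left out ...]
.25), (51.22889709472656, 28.776723861694336), 18.434947967529297) [ 0.8295 -0.2198  0.02  ]
side [330 158  16  20 250] [337.8 167.3] ((337.7300109863281, 167.38998413085938), (14.283556938171387, 19.516149520874023), 8.130102157592773) [ 0.471  -0.3228  0.02  ]
side [265 254  24  27 426] [276.4 267. ] ((276.29412841796875, 266.82354736328125), (25.72478675842285, 18.864845275878906), 59.03623962402344) [0.4724 0.1082 0.02  ]
side [209 325  24  29 516] [220.6 338.7] ((220.31539916992188, 339.0231018066406), (28.652021408081055, 21.95414924621582), 82.87498474121094) [0.4966 0.3389 0.02  ]
side [   0  345  164   75 5759] [ 75.9 392.5] ((81.5, 382.0), (163.0, 74.0), 0.0) [0.699  0.5729 0.02  ]
```

View pics/c1.png

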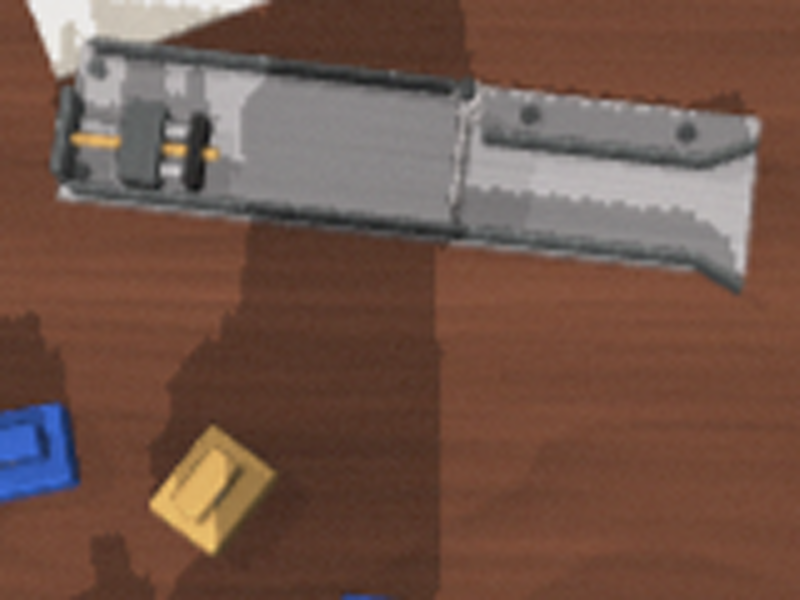

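View pics/c2.png

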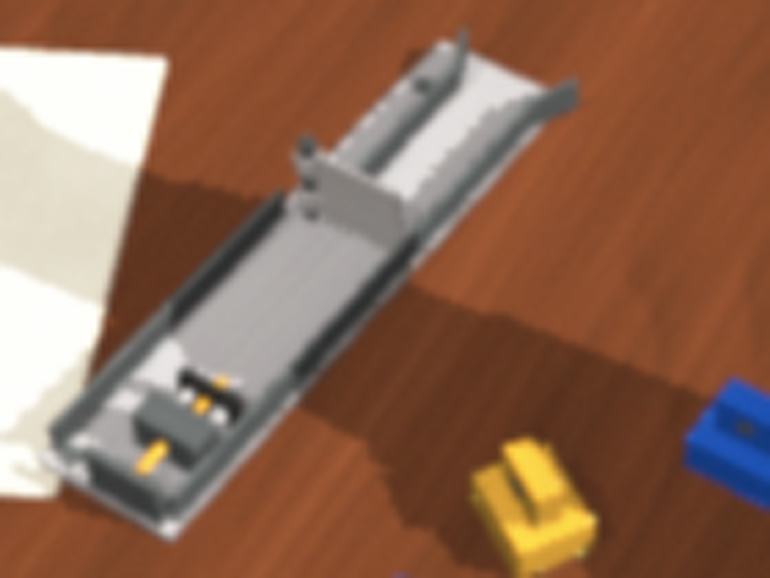

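The crop confirms the choice: a brass block with an upright lug, its long axis running from upper right to lower left. The hinge post top is at top-view pixel (259,157.6) and side-view pixel (235.6,201.7), and the lane points left and slightly up. Next I'll compute the lane pose from these points.

Run:
```python
from h import *
c1=lambda x,y:(165+x/5-.4,140+y/5-.4); c2=lambda x,y:(180+x/5.5-.4,175+y/5.5-.4)
T=lambda x,y,z:onz('top',*c1(x,y),z)
S=lambda x,y,z:onz('side',*c2(x,y),z)
print('post',T(470,88,.06),S(306,147,.06),tri(c1(470,88),c2(306,147)))
print('gate free top',S(412,205,.055))
def ang(p,q): d=p-q; return np.degrees(np.arctan2(d[1],d[0]))
print('rod',ang(T(75,140,.016),T(215,155,.016)),'far wall',ang(T(95,42,.024),T(465,82,.024)),'near wall',ang(T(68,188,.024),T(690,260,.024)),
 'side near',ang(S(170,515,.024),S(540,100,.024)))
print('rod pts',T(75,140,.016),T(215,155,.016),S(150,457,.016),S(222,382,.016))
print('flare tips',T(745,290,.024),S(576,88,.024),T(757,140,.024),S(464,35,.024))
for p in[(213,425),(275,472),(213,555),(150,502)]: print('foot',T(*p,.024).round(4),T(*p,0).round(4))
```

```text
post [ 0.66440884 -0.01519528  0.06      ] [ 0.66331537 -0.01198604  0.06      ] (array([ 0.66553569, -0.01510051,  0.05602352]), np.float64(0.0001512143423369088))
gate free top [ 0.59844721 -0.00588102  0.055     ]
rod 84.68454541536406 far wall 84.64652112272765 near wall 84.17551553451487 side near 84.49929338620743
rod pts [0.64729782 0.18173593 0.016     ] [0.64082023 0.11211388 0.016     ] [0.6491036  0.16273131 0.016     ] [0.6426019  0.10884268 0.016     ]
flare tips [ 0.57484961 -0.15105071  0.024     ] [ 0.57476749 -0.14616064  0.024     ] [ 0.65107899 -0.15728757  0.024     ] [ 0.64852808 -0.15465814  0.024     ]
foot [0.5043 0.1065 0.024 ] [0.5076 0.11   0.    ]
foot [0.4819 0.0758 0.024 ] [0.4847 0.0787 0.    ]
foot [0.4417 0.1039 0.024 ] [0.4435 0.1074 0.    ]
foot [0.4667 0.135  0.024 ] [0.4691 0.1392 0.    ]
```

```bash
python3 -m inch '[[0,[0.0336,-0.0309,0],0],[0,[0.0336,-0.0309,0],0],[0,[0.0336,-0.0309,0],0],[0,[0.0336,-0.0309,0],0],[0,[0.0336,-0.0309,0],0],[0,[0.0336,-0.0309,0],0],[0,[0.0336,-0.0309,0],0],[0,[0.0336,-0.0309,0],0]]' 40
```

```text
t: 0.9
position: [0.376, -0.1434, 0.2442]
tcp_rot: [-0.002, 0.975, 0.223, -0.004]
force: [1.0, 1.0, -0.2]
gripper_width: 0.0855
```

Lane yaw is about 84.5° and its origin about (0.629,−0.011), with the cross-checks within 2 mm. The foot is at about (0.473,0.107), with its long axis near 143.5°. I'll move over the foot and turn.

```bash
python3 -m inch '[[0,[0.0327,-0.0305,0],0],[0,[0.0327,-0.0305,0],0],[0,[0.0327,-0.0305,0],0],[0,[0.0327,-0.0305,0],0],[0,[0.0327,-0.0305,0],0],[0,[0.0327,-0.0305,0],0],[0,[0,0,0.002],-0.146],[0,[0,0,0.002],-0.146],[0,[0,0,0.002],-0.146],[0,[0,0,0.002],-0.146],[0,[0,0,0.002],-0.146],[0,[0,0,0.002],-0.146],[0,[0,0,0.002],-0.146],[0,[0,0,0.002],-0.146],[0,[0,0,0.002],-0.146],[0,[0,0,0.002],-0.146],[0,[0,0,0.002],-0.146],[0,[0,0,0.002],-0.146],[0,[0,0,0.002],-0.146],[0,[0,0,0.002],-0.146]]'
cat >> h.py <<'E'
O=np.array([.6287,-.0111]); YAW=np.radians(84.5)
def yaw():
    w,x,y,z=robot.get_state()['tcp_rot']; return 2*np.arctan2(y,x)
def to(px,py,pz,yw=None):
    "tool-frame shift and spin to a world point"
    s=robot.get_state(); a=yaw(); d=np.array([px,py,pz])-s['position']
    c,n=np.cos(a),np.sin(a); sp=0 if yw is None else -((yw-a+np.pi)%(2*np.pi)-np.pi)
    print('t',round(s['t'],2),'pos',s['position'].round(4),'yaw',np.degrees(a).round(2),'q',s['qpos'].round(2),'F',s['force'].round(1),'w',round(s['gripper_width'],4))
    print('shift',np.round([c*d[0]+n*d[1],n*d[0]-c*d[1],-d[2]],4),'spin',round(sp,3))
def lane(x,y=0): return O+x*np.array([np.cos(YAW),np.sin(YAW)])+y*np.array([-np.sin(YAW),np.cos(YAW)])
def inlane(p):
    d=np.array(p)[:2]-O; return np.array([d@[np.cos(YAW),np.sin(YAW)],d@[-np.sin(YAW),np.cos(YAW)]])
E
python3 -c "
from h import *
to(.473,.1065,.12,np.radians(143.5))
cv2.imwrite('pics/t1.png',cv2.resize(get_image('side')[200:300,220:350,::-1],None,fx=5,fy=5,interpolation=2))"
```

```text
t: 2.9
position: [0.468, 0.1265, 0.2067]
tcp_rot: [-0.012, 0.292, 0.956, -0.002]
force: [0.0, -0.1, 0.4]
gripper_width: 0.0854
t 2.9 pos [0.468  0.1265 0.2067] yaw 146.07 q [ 0.44  0.36 -0.94  1.71  0.29  1.25  0.42] F [ 0.  -0.1  0.4] w 0.0854
shift [-0.0153 -0.0138  0.0867] spin 0.045
```

View pics/t1.png

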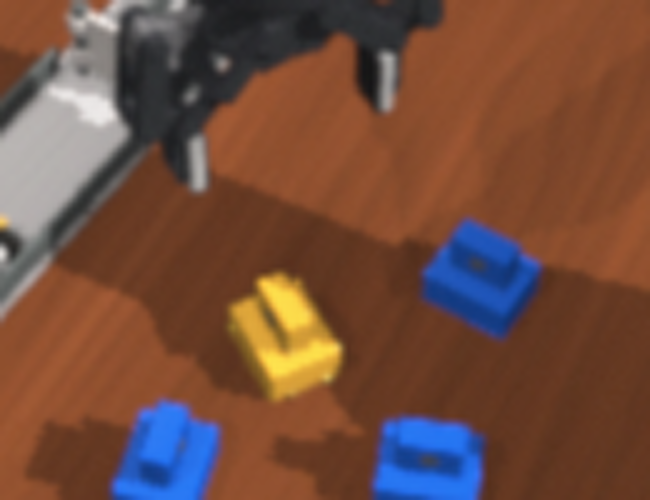

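The crop shows the open jaws straddling the lug line. The foot is at crop (285,335) and blue look-alikes stand close by, so I'll part-close the jaws to 50 mm before descending.

```bash
python3 -m inch '[[0.42,[-0.0077,-0.007,0.01],0.045],[0.42,[-0.0077,-0.007,0.02],0],[0.42,[0,0,0.03],0],[0.42,[0,0,0.03],0],[0.42,[0,0,0.02],0],[0.42,[0,0,0],0]]'
python3 -c "
from h import *
to(.473,.1065,.046,np.radians(143.5))
a=get_image('top');b=get_image('side')
A=cv2.resize(a[205:275,170:250,::-1],None,fx=5,fy=5,interpolation=2);B=cv2.resize(b[220:290,240:320,::-1],None,fx=5,fy=5,interpolation=2)
cv2.imwrite('pics/t2.png',np.hstack([A,B]))"
```

```text
t: 3.55
position: [0.4699, 0.099, 0.0888]
tcp_rot: [-0.012, 0.327, 0.945, -0.005]
force: [-1.0, -0.7, 0.1]
gripper_width: 0.0495
t 3.55 pos [0.4699 0.099  0.0888] yaw 141.78 q [ 0.4   0.48 -0.83  1.87  0.41  1.    0.29] F [-1.  -0.7  0.1] w 0.0495
shift [0.0022 0.0078 0.0428] spin -0.03
```

View pics/t2.png

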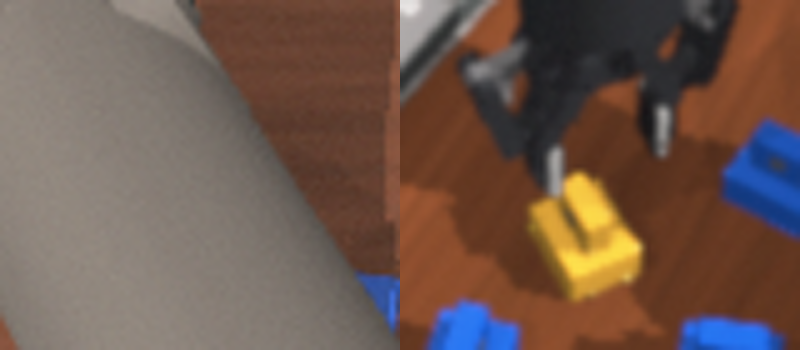

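The side view shows both fingertips above the lug, with the jaw centre off to one side. That matches the computed 8 mm correction along tool y. I'll correct, then descend and grip.

```bash
python3 -m inch '[[0.42,[0.002,0.0078,0],-0.03],[0.42,[0,0,0],0]]'; python3 -c "
from h import *
to(.473,.1065,.046,np.radians(143.5))"
```

```text
t: 3.85
position: [0.4775, 0.1084, 0.0936]
tcp_rot: [-0.008, 0.313, 0.95, -0.002]
force: [0.3, -0.4, 0.8]
gripper_width: 0.0497
t 3.85 pos [0.4775 0.1084 0.0936] yaw 143.56 q [ 0.39  0.49 -0.84  1.85  0.42  1.01  0.3 ] F [ 0.3 -0.4  0.8] w 0.0497
shift [ 0.0024 -0.0042  0.0476] spin 0.001
```

```bash
python3 -m inch '[[0.42,[0.002,-0.004,0.01],0],[0.42,[0,0,0.015],0],[0.42,[0,0,0.015],0],[0.42,[0,0,0.006],0],[0.42,[0,0,0],0]]'; python3 -c "
from h import *
to(.473,.1065,.046,np.radians(143.5))"
```

```text
t: 4.35
position: [0.4748, 0.1073, 0.0483]
tcp_rot: [-0.004, 0.313, 0.95, -0.001]
force: [-0.3, 0.0, 0.2]
gripper_width: 0.0495
t 4.35 pos [0.4748 0.1073 0.0483] yaw 143.52 q [ 0.35  0.54 -0.8   1.91  0.48  0.91  0.25] F [-0.3  0.   0.2] w 0.0495
shift [ 0.0009 -0.0017  0.0023] spin 0.0
```

```bash
python3 -m inch '[[0.42,[0,-0.0015,0.002],0],[0.7,[0,0,0],0],[1,[0,0,0],0],[1,[0,0,0],0],[1,[0,0,0],0],[1,[0,0,0],0],[1,[0,0,0],0],[1,[0,0,0],0]]' 50; python3 -c "
from h import *
to(.473,.1065,.046,np.radians(143.5))"
```

```text
t: 5.15
position: [0.4747, 0.1062, 0.0476]
tcp_rot: [-0.003, 0.313, 0.95, -0.0]
force: [0.2, 0.2, -2.4]
gripper_width: 0.0148
t 5.15 pos [0.4747 0.1062 0.0476] yaw 143.49 q [ 0.36  0.54 -0.8   1.91  0.49  0.9   0.25] F [ 0.2  0.2 -2.4] w 0.0148
shift [ 0.0015 -0.0008  0.0016] spin -0.0
```

Gripped at a width of 14.8 mm. I'll lift.

```bash
python3 -m inch '[[1,[0,0,-0.015],0],[1,[0,0,-0.025],0],[1,[0,0,-0.025],0],[1,[0,0,-0.025],0],[1,[0,0,-0.01],0],[1,[0,0,0],0]]'; python3 -c "
from h import *
to(*lane(-.12),.14,YAW)"
```

```text
t: 5.75
position: [0.4725, 0.1054, 0.1523]
tcp_rot: [-0.006, 0.312, 0.95, -0.002]
force: [0.7, -0.4, -4.0]
gripper_width: 0.0148
t 5.75 pos [0.4725 0.1054 0.1523] yaw 143.59 q [ 0.45  0.4  -0.9   1.8   0.34  1.12  0.37] F [ 0.7 -0.4 -4. ] w 0.0148
shift [-0.2565 -0.1041  0.0123] spin 1.031
```

```bash
python3 -m inch '[[1,[-0.02,-0.008,0],0],[1,[-0.032,-0.013,0],0],[1,[-0.032,-0.013,0],0],[1,[-0.032,-0.013,0],0],[1,[-0.032,-0.013,0],0],[1,[-0.032,-0.013,0],0],[1,[-0.032,-0.013,0],0],[1,[-0.032,-0.013,0],0],[1,[-0.01,-0.005,0],0],[1,[0,0,0],0.128],[1,[0,0,0],0.128],[1,[0,0,0],0.128],[1,[0,0,0],0.128],[1,[0,0,0],0.128],[1,[0,0,0],0.128],[1,[0,0,0],0.128],[1,[0,0,0],0.128],[1,[0,0,0],0]]'; python3 -c "
from h import *
to(*lane(-.12),.09,YAW)"
```

```text
t: 7.55
position: [0.6025, -0.1339, 0.1192]
tcp_rot: [-0.024, 0.748, 0.663, -0.022]
force: [-0.4, -0.0, -3.7]
gripper_width: 0.015
t 7.55 pos [ 0.6025 -0.1339  0.1192] yaw 83.11 q [ 0.51  0.64 -0.52  1.41  0.32  1.23 -0.16] F [-0.4 -0.  -3.7] w 0.015
shift [0.0051 0.0142 0.0292] spin -0.024
```

```bash
python3 -m inch '[[1,[0.003,0.007,0],-0.012],[1,[0.002,0.007,0],-0.012],[1,[0,0,0],0],[1,[0,0,0],0]]'; python3 -c "
from h import *
to(*lane(-.12),.09,YAW); print(robot.get_state()['tcp_rot'].round(4))
a=get_image('top');b=get_image('side')
A=cv2.resize(a[140:220,260:340,::-1],None,fx=5,fy=5,interpolation=2);B=cv2.resize(b[150:230,230:310,::-1],None,fx=5,fy=5,interpolation=2)
cv2.imwrite('pics/t3.png',np.hstack([A,B]))"
```

```text
t: 7.95
position: [0.6171, -0.1287, 0.1155]
tcp_rot: [-0.026, 0.736, 0.676, -0.022]
force: [0.4, -0.6, -3.4]
gripper_width: 0.0146
t 7.95 pos [ 0.6171 -0.1287  0.1155] yaw 85.09 q [ 0.49  0.68 -0.52  1.37  0.33  1.25 -0.14] F [ 0.4 -0.6 -3.4] w 0.0146
shift [-0.0018  0.0002  0.0255] spin 0.01
[-0.0263  0.7363  0.6758 -0.0219]
```

View pics/t3.png

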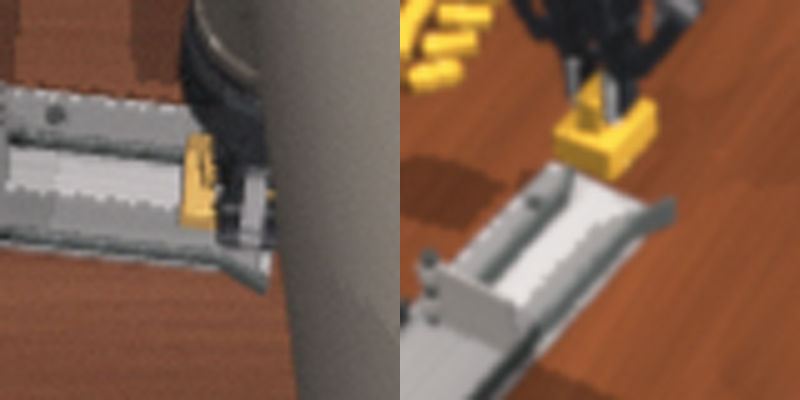

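The foot hangs over the mouth: its front face is at top-crop (182,135–225) and it lies square to the lane in the side view. The tool is tilted about 4°, leaning toward lane +y, so I'll aim the foot's underside rather than the TCP. I'll descend part way and re-check.

```bash
cat >> h.py <<'E'
def under(z=.0476):
    from scipy.spatial.transform import Rotation as R
    s=robot.get_state(); w,x,y,zz=s['tcp_rot']; Z=R.from_quat([x,y,zz,w]).as_matrix()[:,2]
    p=s['position']+z*Z; print('toolz',Z.round(3),'underside world',p.round(4),'lane',inlane(p).round(4)); return p
E
python3 -m inch '[[1,[-0.0015,-0.003,0.008],0.01],[1,[0,0,0.012],0],[1,[0,0,0.012],0],[1,[0,0,0.005],0],[1,[0,0,0],0],[1,[0,0,0],0]]'; python3 -c "
from h import *
to(*lane(-.12),.055,YAW); under()
a=get_image('top');b=get_image('side')
for n,im in(('top',a),('side',b)):
  M=brass(im); M[:150]=0; M[:,:230]=0; M[:,330:]=0; M[215:]=0
  k,l,s,c=cv2.connectedComponentsWithStats(M); print(n,[(s[i].tolist(),c[i].round(1).tolist()) for i in range(1,k) if s[i,4]>30])
A=cv2.resize(a[140:220,260:340,::-1],None,fx=5,fy=5,interpolation=2);B=cv2.resize(b[150:230,230:310,::-1],None,fx=5,fy=5,interpolation=2)
cv2.imwrite('pics/t4.png',np.hstack([A,B]))"
```

```text
t: 8.65
position: [0.6092, -0.1308, 0.0746]
tcp_rot: [-0.027, 0.74, 0.671, -0.023]
force: [-0.1, 0.3, -2.6]
gripper_width: 0.0151
t 8.65 pos [ 0.6092 -0.1308  0.0746] yaw 84.39 q [ 0.5   0.7  -0.51  1.43  0.35  1.17 -0.17] F [-0.1  0.3 -2.6] w 0.0151
shift [0.0011 0.008  0.0196] spin -0.002
toolz [-0.071  0.009 -0.997] underside world [ 0.6058 -0.1304  0.0271] lane [-0.121   0.0113]
top [([296, 175, 7, 18, 97], [299.0, 184.0])]
side [([230, 150, 21, 19, 287], [237.8, 157.8]), ([263, 175, 22, 22, 256], [273.3, 186.6])]
```

View pics/t4.png

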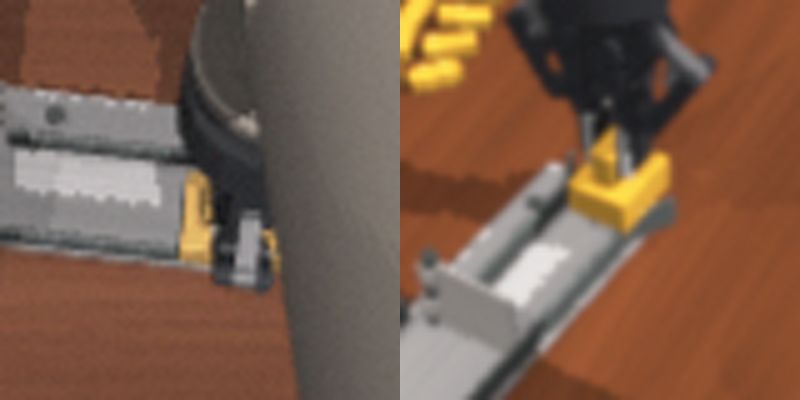

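My lateral nudge had the wrong sign. The foot now sits 11 mm toward the near wall, and picture and readings agree on that. I'll raise slightly and shift back.

```bash
python3 -m inch '[[1,[0,0,-0.006],0],[1,[0,0.006,0],0],[1,[0,0.006,0],0],[1,[0,0,0],0],[1,[0,0,0],0]]'; python3 -c "
from h import *
to(*lane(-.12),.055,YAW); under()"
```

```text
t: 9.25
position: [0.6251, -0.1321, 0.0828]
tcp_rot: [-0.025, 0.74, 0.671, -0.021]
force: [0.4, -0.1, -3.0]
gripper_width: 0.0151
t 9.25 pos [ 0.6251 -0.1321  0.0828] yaw 84.39 q [ 0.48  0.72 -0.51  1.38  0.35  1.2  -0.16] F [ 0.4 -0.1 -3. ] w 0.0151
shift [ 0.0007 -0.008   0.0278] spin -0.002
toolz [-0.065  0.008 -0.998] underside world [ 0.622  -0.1317  0.0353] lane [-0.1207 -0.0049]
```

```bash
python3 -m inch '[[1,[0,-0.0025,0.003],0],[1,[0,0,0.005],0],[1,[0,0,0],0],[1,[0,0,0],0]]'; python3 -c "
from h import *
to(*lane(-.12),.055,YAW); under()
a=get_image('top');b=get_image('side')
A=cv2.resize(a[140:220,260:340,::-1],None,fx=5,fy=5,interpolation=2);B=cv2.resize(b[150:230,230:310,::-1],None,fx=5,fy=5,interpolation=2)
cv2.imwrite('pics/t5.png',np.hstack([A,B]))"
```

```text
t: 9.65
position: [0.621, -0.1316, 0.0737]
tcp_rot: [-0.025, 0.74, 0.671, -0.022]
force: [0.5, -0.1, -3.4]
gripper_width: 0.0148
t 9.65 pos [ 0.621  -0.1316  0.0737] yaw 84.41 q [ 0.49  0.72 -0.5   1.4   0.35  1.18 -0.16] F [ 0.5 -0.1 -3.4] w 0.0148
shift [ 0.0006 -0.0039  0.0187] spin -0.002
toolz [-0.066  0.008 -0.998] underside world [ 0.6179 -0.1312  0.0262] lane [-0.1206 -0.0007]
```

View pics/t5.png

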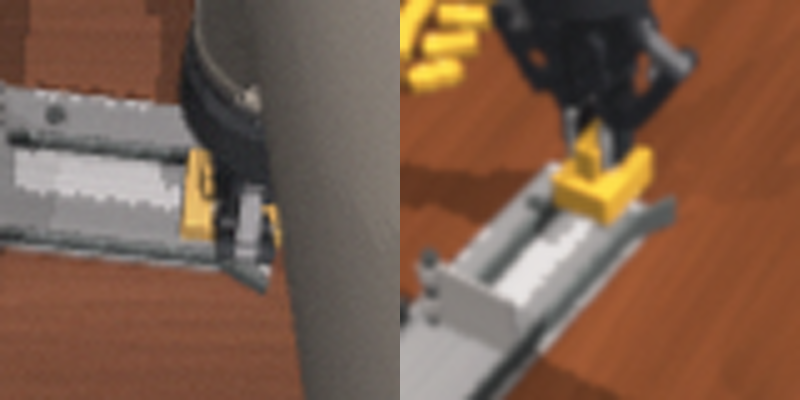

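The foot hangs just above the walls: its near corner is at top-crop (182,238) and its far corner at (192,150), with the near wall edge at about (185,247). I'll check those numerically in lane coordinates.

```bash
python3 -c "
from h import *
f=lambda x,y,z: inlane(onz('top',260+x/5-.4,140+y/5-.4,z)).round(4)
print('foot near',f(182,238,.05),'far',f(192,150,.05))
im=cv2.cvtColor(cv2.imread('pics/t5.png'),cv2.COLOR_BGR2GRAY)
for x in (100,140,165): print(x,[ (y,int(im[y,x])) for y in range(125,275,5)])
for y in (235,240,245,250,255,260): print(y,f(140,y,.024),f(140,y,.004))
for y in (140,145,150,155,160,165): print(y,f(140,y,.024),f(140,y,.004))
"
```

```text
foot near [-0.0978  0.0251] far [-0.0983 -0.0189]
100 [(125, 141), (130, 143), (135, 128), (140, 114), (145, 92), (150, 64), (155, 116), (160, 170), (165, 185), (170, 191), (175, 191), (180, 195), (185, 194), (190, 193), (195, 202), (200, 178), (205, 148), (210, 139), (215, 139), (220, 139), (225, 141), (230, 147), (235, 129), (240, 122), (245, 104), (250, 102), (255, 112), (260, 98), (265, 91), (270, 96)]
140 [(125, 140), (130, 141), (135, 142), (140, 131), (145, 122), (150, 100), (155, 67), (160, 125), (165, 184), (170, 194), (175, 194), (180, 192), (185, 195), (190, 195), (195, 198), (200, 177), (205, 149), (210, 143), (215, 142), (220, 141), (225, 140), (230, 143), (235, 149), (240, 130), (245, 116), (250, 95), (255, 109), (260, 114), (265, 92), (270, 91)]
165 [(125, 141), (130, 141), (135, 142), (140, 142), (145, 130), (150, 116), (155, 82), (160, 61), (165, 98), (170, 135), (175, 143), (180, 157), (185, 166), (190, 180), (195, 193), (200, 198), (205, 191), (210, 165), (215, 144), (220, 140), (225, 140), (230, 142), (235, 146), (240, 143), (245, 129), (250, 102), (255, 74), (260, 112), (265, 123), (270, 96)]
235 [-0.0781  0.0198] [-0.0785  0.0152]
240 [-0.0784  0.0223] [-0.0788  0.0177]
245 [-0.0786  0.0248] [-0.079   0.0203]
250 [-0.0789  0.0273] [-0.0793  0.0228]
255 [-0.0792  0.0299] [-0.0796  0.0254]
260 [-0.0794  0.0324] [-0.0798  0.0279]
140 [-0.0731 -0.0283] [-0.0734 -0.0339]
145 [-0.0734 -0.0257] [-0.0737 -0.0313]
150 [-0.0737 -0.0232] [-0.074  -0.0287]
155 [-0.0739 -0.0206] [-0.0742 -0.0261]
160 [-0.0742 -0.0181] [-0.0745 -0.0235]
165 [-0.0744 -0.0155] [-0.0748 -0.0209]
```

The wall edges agree with the lane pose to about 1 mm. The foot is within about 2 mm of mid-lane, so I'll lower it.

```bash
python3 -m inch '[[1,[0,0.001,0.004],0],[1,[0,0,0.004],0],[1,[0,0,0.003],0],[1,[0,0,0],0]]'; python3 -c "
from h import *
to(*lane(-.12),.0516,YAW); under()"
```

```text
t: 10.15
position: [0.6215, -0.1317, 0.0618]
tcp_rot: [-0.025, 0.74, 0.671, -0.022]
force: [1.0, -0.1, -2.6]
gripper_width: 0.0146
t 10.15 pos [ 0.6215 -0.1317  0.0618] yaw 84.4 q [ 0.48  0.74 -0.5   1.41  0.36  1.16 -0.17] F [ 1.  -0.1 -2.6] w 0.0146
shift [ 0.0008 -0.0044  0.0102] spin -0.002
toolz [-0.066  0.008 -0.998] underside world [ 0.6183 -0.1314  0.0143] lane [-0.1207 -0.0012]
```

No contact with the walls. I'll go on down to the floor.

```bash
python3 -m inch '[[1,[0,0,0.003],0],[1,[0,0,0.003],0],[1,[0,0,0.001],0],[1,[0,0,0],0]]'; python3 -c "
from h import *
to(*lane(-.12),.0516,YAW); under()"
```

```text
t: 10.55
position: [0.6209, -0.1317, 0.0541]
tcp_rot: [-0.025, 0.74, 0.671, -0.022]
force: [0.0, 0.0, -3.5]
gripper_width: 0.0145
t 10.55 pos [ 0.6209 -0.1317  0.0541] yaw 84.39 q [ 0.48  0.74 -0.5   1.41  0.36  1.14 -0.17] F [ 0.   0.  -3.5] w 0.0145
shift [ 0.0008 -0.0038  0.0025] spin -0.002
toolz [-0.066  0.008 -0.998] underside world [ 0.6178 -0.1313  0.0066] lane [-0.1207 -0.0006]
```

```bash
python3 -m inch '[[1,[0,0,0.002],0],[1,[0,0,0.001],0],[1,[0,0,0],0]]'; python3 -c "
from h import *
to(*lane(-.12),.0516,YAW); under()"
```

```text
t: 10.85
position: [0.6214, -0.1317, 0.053]
tcp_rot: [-0.025, 0.74, 0.671, -0.021]
force: [0.9, -0.3, -3.3]
gripper_width: 0.0151
t 10.85 pos [ 0.6214 -0.1317  0.053 ] yaw 84.39 q [ 0.48  0.75 -0.5   1.42  0.36  1.14 -0.17] F [ 0.9 -0.3 -3.3] w 0.0151
shift [ 0.0007 -0.0043  0.0014] spin -0.002
toolz [-0.065  0.008 -0.998] underside world [ 0.6183 -0.1313  0.0055] lane [-0.1207 -0.0012]
```

```bash
python3 -m inch '[[1,[0,0,0.002],0],[1,[0,0,0.0015],0],[1,[0,0,0],0]]'; python3 -c "
from h import *
to(*lane(-.12),.0516,YAW); under()"
```

```text
t: 11.15
position: [0.6218, -0.1317, 0.053]
tcp_rot: [-0.024, 0.741, 0.671, -0.021]
force: [0.3, 0.5, -4.1]
gripper_width: 0.0151
t 11.15 pos [ 0.6218 -0.1317  0.053 ] yaw 84.37 q [ 0.48  0.74 -0.5   1.42  0.36  1.14 -0.17] F [ 0.3  0.5 -4.1] w 0.0151
shift [ 0.0007 -0.0047  0.0014] spin -0.002
toolz [-0.063  0.006 -0.998] underside world [ 0.6188 -0.1314  0.0055] lane [-0.1207 -0.0017]
```

```bash
python3 -m inch '[[1,[0,0,0.004],0],[1,[0,0,0.004],0]]'; python3 -c "
from h import *
to(*lane(-.12),.0516,YAW); under()"
```

```text
t: 11.35
position: [0.6221, -0.1318, 0.0524]
tcp_rot: [-0.022, 0.741, 0.671, -0.021]
force: [-9.4, -0.1, 19.8]
gripper_width: 0.0147
t 11.35 pos [ 0.6221 -0.1318  0.0524] yaw 84.32 q [ 0.48  0.74 -0.5   1.42  0.36  1.13 -0.18] F [-9.4 -0.1 19.8] w 0.0147
shift [ 0.0007 -0.0049  0.0008] spin -0.003
toolz [-0.061  0.004 -0.998] underside world [ 0.6191 -0.1315  0.0049] lane [-0.1208 -0.002 ]
```

The foot is on the floor (+20 N at contact). I'll release and rise.

```bash
python3 -m inch '[[1,[0,0,0],0],[0.55,[0,0,0],0],[0.55,[0,0,0],0],[0.55,[0,0,0],0],[0.55,[0,0,-0.01],0],[0.55,[0,0,-0.02],0],[0.55,[0,0,-0.025],0],[0.55,[0,0,-0.01],0],[0.55,[0,0,0],0]]'; python3 -c "
from h import *
to(*lane(-.172),.11,YAW); under()"
```

```text
t: 12.25
position: [0.6277, -0.132, 0.1202]
tcp_rot: [-0.021, 0.741, 0.671, -0.02]
force: [0.7, 0.1, -0.5]
gripper_width: 0.0386
t 12.25 pos [ 0.6277 -0.132   0.1202] yaw 84.34 q [ 0.48  0.69 -0.52  1.34  0.33  1.26 -0.15] F [ 0.7  0.1 -0.5] w 0.0386
shift [-0.0516 -0.0104  0.0102] spin -0.003
toolz [-0.058  0.005 -0.998] underside world [ 0.6249 -0.1318  0.0727] lane [-0.1205 -0.0078]
```

Released cleanly. I'll move behind the foot, shut the fingers and look at their clearance.

```bash
python3 -m inch '[[1,[-0.015,-0.003,0],0],[1,[-0.015,-0.003,0],0],[1,[-0.015,-0.002,0],0],[1,[-0.008,0,0],0],[1,[0,0,0],0],[1,[0,0,0],0],[1,[0,0,0],0]]'; python3 -c "
from h import *
to(*lane(-.175),.04,YAW); p=under(.019)
b=get_image('side'); a=get_image('top')
print('tip px',proj('side',p))
for y in(-.036,-.02,.02,.036):
  q=np.r_[lane(-.175,y),p[2]+.043]; print(y,((proj('side',q)-[225,115])*6).round(0))
print('tip crop',((proj('side',p)-[225,115])*6).round(0))
cv2.imwrite('pics/t6.png',cv2.resize(b[115:215,225:325,::-1],None,fx=6,fy=6,interpolation=2))"
```

```text
t: 12.95
position: [0.6097, -0.1919, 0.116]
tcp_rot: [-0.024, 0.742, 0.669, -0.023]
force: [0.6, 0.2, -0.2]
gripper_width: 0.0001
t 12.95 pos [ 0.6097 -0.1919  0.116 ] yaw 84.08 q [ 0.57  0.69 -0.5   1.34  0.33  1.26 -0.06] F [ 0.6  0.2 -0.2] w 0.0001
shift [0.0068 0.0016 0.076 ] spin -0.007
toolz [-0.066  0.005 -0.998] underside world [ 0.6084 -0.1918  0.097 ] lane [-0.1819  0.0029]
tip px [281.52473952 159.76621848]
-0.036 [265. 180.]
-0.02 [293. 192.]
0.02 [364. 221.]
0.036 [392. 233.]
tip crop [339. 269.]
```

View pics/t6.png

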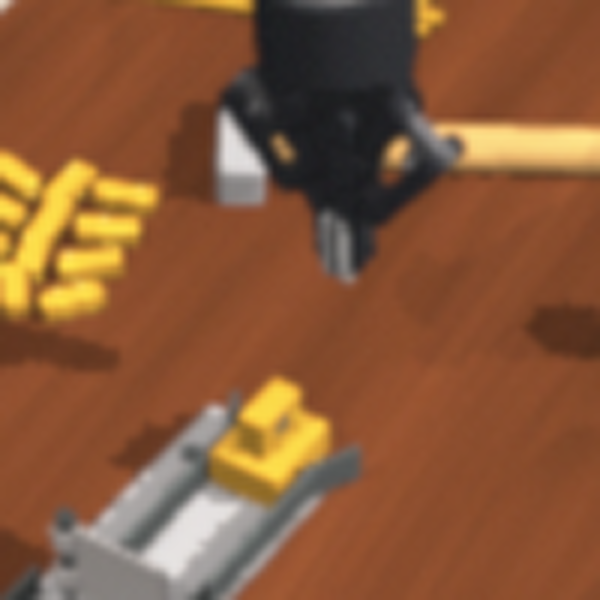

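The foot sits square in the mouth, at crop (270,440). The shut fingers are slim at the tip and the linkages flare to about ±28 mm at 43 mm above it. I'll push with the tip about 17 mm above the lane floor so the linkages clear the hinge post.

```bash
python3 -m inch '[[1,[0,0.0025,0.015],-0.007],[1,[0,0.002,0.02],0],[1,[0,0.001,0.02],0],[1,[0,0,0.012],0],[1,[0,0,0],0],[1,[0,0,0],0]]'; python3 -c "
from h import *
to(*lane(-.16),.04,YAW); p=under(.019)"
```

```text
t: 13.65
position: [0.6122, -0.1868, 0.0439]
tcp_rot: [-0.025, 0.737, 0.675, -0.022]
force: [0.1, -1.0, -0.1]
gripper_width: -0.0002
t 13.65 pos [ 0.6122 -0.1868  0.0439] yaw 84.98 q [ 0.56  0.76 -0.49  1.41  0.37  1.13 -0.08] F [ 0.1 -1.  -0.1] w -0.0002
shift [ 0.0165 -0.0003  0.0039] spin 0.008
toolz [-0.065  0.007 -0.998] underside world [ 0.611  -0.1867  0.0249] lane [-0.1765  0.0008]
```

```bash
python3 -m inch '[[1,[0.006,0,0.002],0.008],[1,[0.007,0,0.001],0],[1,[0.007,0,0],0],[1,[0.007,0,0],0],[1,[0.007,0,0],0],[1,[0.007,0,0],0],[1,[0,0,0],0]]'; python3 -c "
from h import *
to(*lane(-.06),.04,YAW); p=under(.019)"
```

```text
t: 14.35
position: [0.618, -0.1432, 0.0437]
tcp_rot: [-0.022, 0.74, 0.672, -0.021]
force: [0.6, 0.5, -0.3]
gripper_width: -0.0
t 14.35 pos [ 0.618  -0.1432  0.0437] yaw 84.51 q [ 0.5   0.75 -0.49  1.43  0.37  1.11 -0.16] F [ 0.6  0.5 -0.3] w -0.0
shift [ 0.0725 -0.002   0.0037] spin 0.0
toolz [-0.061  0.004 -0.998] underside world [ 0.6168 -0.1431  0.0247] lane [-0.1326 -0.0009]
```

```bash
python3 -m inch '[[1,[0,0,0.003],0],[1,[0,-0.001,0.002],0],[1,[0.007,-0.001,0],0],[1,[0.007,0,0],0],[1,[0.007,0,0],0],[1,[0.007,0,0],0],[1,[0.007,0,0],0],[1,[0.007,0,0],0]]'; python3 -c "
from h import *
to(*lane(-.06),.04,YAW); p=under(.019)"
```

```text
t: 15.15
position: [0.6204, -0.1027, 0.0392]
tcp_rot: [-0.019, 0.741, 0.67, -0.022]
force: [-0.2, -1.7, 0.4]
gripper_width: -0.0004
t 15.15 pos [ 0.6204 -0.1027  0.0392] yaw 84.25 q [ 0.44  0.74 -0.49  1.45  0.37  1.1  -0.23] F [-0.2 -1.7  0.4] w -0.0004
shift [ 0.032  -0.0007 -0.0008] spin -0.004
toolz [-0.059 -0.001 -0.998] underside world [ 0.6193 -0.1028  0.0202] lane [-0.0921  0.0006]
```

```bash
python3 -m inch '[[1,[0.007,0,0],0],[1,[0.007,0,0],0],[1,[0.007,0,0],0],[1,[0.007,0,0],0],[1,[0.007,0,0],0],[1,[0.007,0,0],0]]'; python3 -c "
from h import *
to(*lane(0.04),.04,YAW); p=under(.019)"; python3 -m inch '[[1,[0.006,0,0],0],[1,[0.006,0,0],0],[1,[0.006,0,0],0]]';  python3 -c "
from h import *
to(*lane(0.04),.04,YAW); p=under(.019)"
```

```text
t: 15.75
position: [0.6228, -0.0655, 0.0392]
tcp_rot: [-0.016, 0.742, 0.669, -0.029]
force: [-2.5, -9.1, 4.9]
gripper_width: 0.0001
t 15.75 pos [ 0.6228 -0.0655  0.0392] yaw 84.11 q [ 0.37  0.74 -0.49  1.46  0.38  1.1  -0.3 ] F [-2.5 -9.1  4.9] w 0.0001
shift [ 0.0947  0.     -0.0008] spin -0.007
toolz [-0.064 -0.015 -0.998] underside world [ 0.6215 -0.0658  0.0202] lane [-0.0551  0.0019]
t: 16.05
position: [0.6218, -0.0623, 0.0394]
tcp_rot: [-0.01, 0.745, 0.666, -0.039]
force: [-2.8, -8.4, 4.2]
gripper_width: -0.0002
t 16.05 pos [ 0.6218 -0.0623  0.0394] yaw 83.58 q [ 0.35  0.74 -0.47  1.46  0.39  1.11 -0.33] F [-2.8 -8.4  4.2] w -0.0002
shift [ 0.0917  0.0005 -0.0006] spin -0.016
toolz [-0.072 -0.037 -0.997] underside world [ 0.6204 -0.063   0.0205] lane [-0.0525  0.0032]
```

```bash
python3 -m inch '[[1,[0.012,0,0],-0.008],[1,[0.012,0,0],-0.008]]'; python3 -c "
from h import *
to(*lane(0.04),.04,YAW); p=under(.019)"
```

```text
t: 16.25
position: [0.6213, -0.0543, 0.0395]
tcp_rot: [-0.005, 0.743, 0.668, -0.05]
force: [-5.6, -11.1, 8.0]
gripper_width: 0.0002
t 16.25 pos [ 0.6213 -0.0543  0.0395] yaw 83.9 q [ 0.32  0.74 -0.47  1.45  0.41  1.13 -0.36] F [ -5.6 -11.1   8. ] w 0.0002
shift [ 0.0838  0.0023 -0.0005] spin -0.01
toolz [-0.081 -0.06  -0.995] underside world [ 0.6198 -0.0555  0.0206] lane [-0.045   0.0046]
```

The resistance is higher than the gate alone should give, so I'll look.

```bash
python3 -c "
from h import *
a=get_image('top');b=get_image('side')
A=cv2.resize(a[140:210,210:290,::-1],None,fx=5,fy=5,interpolation=2);B=cv2.resize(b[170:240,210:290,::-1],None,fx=5,fy=5,interpolation=2)
cv2.imwrite('pics/t7.png',np.hstack([A,B]))
for y in(-20,20): print([((proj('side',np.r_[lane(x/1e3,y/1e3),.028])-[210,170])*5).round(0) for x in(-34,16)])"
```

```text
[array([187., 166.]), array([136., 220.])]
[array([244., 194.]), array([194., 249.])]
```

View pics/t7.png

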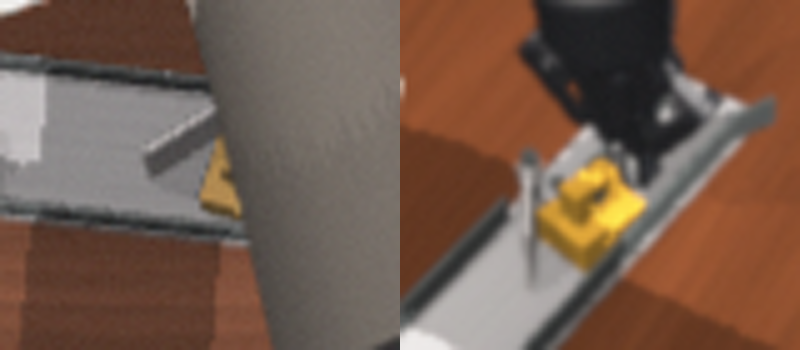

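The picture shows the gate half open and the foot yawed about 8°, with its near (+y) side ahead, so it is wedged. The gate holds its −y corner while I push off-centre toward +y. I'll back off, shift toward −y and push on that side.

```bash
python3 -m inch '[[1,[-0.01,0,0],0],[1,[-0.008,0,0],0],[1,[0,0.005,0],0],[1,[0,0.005,0],0],[1,[0,0,0],0]]'; python3 -c "
from h import *
to(*lane(0.04),.04,YAW); p=under(.019)"
```

```text
t: 16.85
position: [0.6291, -0.0698, 0.0393]
tcp_rot: [-0.007, 0.742, 0.669, -0.049]
force: [0.4, -2.5, 1.0]
gripper_width: 0.0002
t 16.85 pos [ 0.6291 -0.0698  0.0393] yaw 84.06 q [ 0.33  0.76 -0.46  1.42  0.4   1.14 -0.32] F [ 0.4 -2.5  1. ] w 0.0002
shift [ 0.0983 -0.0068 -0.0007] spin -0.008
toolz [-0.083 -0.055 -0.995] underside world [ 0.6276 -0.0709  0.0204] lane [-0.0596 -0.0046]
```

```bash
python3 -m inch '[[1,[0.004,0.003,0],-0.008],[1,[0.008,0.001,0],0],[1,[0.01,0.0005,0],0],[1,[0.01,0.0005,0],0]]'; python3 -c "
from h import *
to(*lane(0.04),.04,YAW); p=under(.019)"
```

```text
t: 17.25
position: [0.6353, -0.0626, 0.039]
tcp_rot: [0.003, 0.743, 0.666, -0.064]
force: [-3.2, -11.1, 6.6]
gripper_width: -0.0003
t 17.25 pos [ 0.6353 -0.0626  0.039 ] yaw 83.79 q [ 0.29  0.77 -0.45  1.39  0.43  1.16 -0.36] F [ -3.2 -11.1   6.6] w -0.0003
shift [ 0.0905 -0.0126 -0.001 ] spin -0.012
toolz [-0.092 -0.091 -0.992] underside world [ 0.6336 -0.0643  0.0201] lane [-0.0525 -0.0099]
```

```bash
python3 -m inch '[[1,[0.0,-0.006,0],-0.008],[1,[0.018,-0.0005,0],0],[1,[0.018,0,0],0]]'; python3 -c "
from h import *
to(*lane(0.04),.04,YAW); p=under(.019)"
```

```text
t: 17.55
position: [0.6331, -0.0465, 0.0391]
tcp_rot: [0.014, 0.744, 0.664, -0.074]
force: [-1.3, -8.5, 7.6]
gripper_width: 0.0002
t 17.55 pos [ 0.6331 -0.0465  0.0391] yaw 83.46 q [ 0.25  0.77 -0.43  1.4   0.44  1.17 -0.41] F [-1.3 -8.5  7.6] w 0.0002
shift [ 0.0747 -0.0091 -0.0009] spin -0.018
toolz [-0.093 -0.119 -0.989] underside world [ 0.6313 -0.0488  0.0203] lane [-0.0372 -0.0062]
```

```bash
python3 -m inch '[[1,[0.018,-0.002,0],-0.008],[1,[0.018,-0.002,0],-0.008]]'; python3 -c "
from h import *
to(*lane(0.04),.04,YAW); p=under(.019)"
```

```text
t: 17.75
position: [0.6363, -0.024, 0.0392]
tcp_rot: [0.023, 0.742, 0.666, -0.079]
force: [-0.2, -8.8, 8.3]
gripper_width: -0.0001
t 17.75 pos [ 0.6363 -0.024   0.0392] yaw 83.85 q [ 0.2   0.77 -0.43  1.4   0.46  1.17 -0.46] F [-0.2 -8.8  8.3] w -0.0001
shift [ 0.052  -0.0094 -0.0008] spin -0.011
toolz [-0.087 -0.139 -0.986] underside world [ 0.6347 -0.0267  0.0205] lane [-0.0149 -0.0075]
```

```bash
python3 -m inch '[[1,[-0.002,-0.005,0],-0.005],[1,[-0.002,-0.004,0],-0.005],[1,[0,0,0],0]]'; python3 -c "
from h import *
to(*lane(0.04),.04,YAW); p=under(.019)"
```

```text
t: 18.05
position: [0.6274, -0.0211, 0.0409]
tcp_rot: [0.021, 0.736, 0.672, -0.076]
force: [0.4, 0.6, -1.2]
gripper_width: 0.0004
t 18.05 pos [ 0.6274 -0.0211  0.0409] yaw 84.74 q [ 0.21  0.75 -0.44  1.43  0.45  1.16 -0.45] F [ 0.4  0.6 -1.2] w 0.0004
shift [0.0501 0.0006 0.0009] spin 0.004
toolz [-0.084 -0.133 -0.988] underside world [ 0.6258 -0.0237  0.0221] lane [-0.0128  0.0017]
```

```bash
python3 -m inch '[[1,[0.008,0,0.002],0],[1,[0.01,0,0],0],[1,[0.01,0,0],0]]'; python3 -c "
from h import *
to(*lane(0.05),.04,YAW); p=under(.019)"
```

```text
t: 18.35
position: [0.6297, -0.0058, 0.0368]
tcp_rot: [0.027, 0.739, 0.668, -0.083]
force: [-0.9, -6.2, 5.7]
gripper_width: 0.0002
t 18.35 pos [ 0.6297 -0.0058  0.0368] yaw 84.26 q [ 0.17  0.76 -0.43  1.42  0.47  1.17 -0.49] F [-0.9 -6.2  5.7] w 0.0002
shift [ 0.0446 -0.0007 -0.0032] spin -0.004
toolz [-0.086 -0.151 -0.985] underside world [ 0.6281 -0.0086  0.0181] lane [0.0024 0.0008]
```

```bash
python3 -m inch '[[1,[0.01,0,-0.002],0],[1,[0.012,0,-0.002],0],[1,[0.012,0,-0.001],0]]'; python3 -c "
from h import *
to(*lane(0.05),.04,YAW); p=under(.019)"
```

```text
t: 18.65
position: [0.6321, 0.0218, 0.0361]
tcp_rot: [0.029, 0.741, 0.665, -0.088]
force: [-2.4, -4.6, 4.9]
gripper_width: 0.0001
t 18.65 pos [0.6321 0.0218 0.0361] yaw 83.88 q [ 0.11  0.78 -0.43  1.4   0.47  1.19 -0.54] F [-2.4 -4.6  4.9] w 0.0001
shift [ 0.0169 -0.0004 -0.0039] spin -0.011
toolz [-0.092 -0.161 -0.983] underside world [0.6303 0.0188 0.0175] lane [0.0299 0.0012]
```

```bash
python3 -m inch '[[1,[0.007,0,-0.001],-0.005],[1,[0.007,0,-0.001],-0.005],[1,[0.007,0,-0.001],0]]'; python3 -c "
from h import *
to(*lane(0.05),.04,YAW); p=under(.019)"
```

```text
t: 18.95
position: [0.6338, 0.043, 0.0359]
tcp_rot: [0.03, 0.737, 0.669, -0.091]
force: [-1.2, -4.4, 4.4]
gripper_width: -0.0004
t 18.95 pos [0.6338 0.043  0.0359] yaw 84.46 q [ 0.08  0.79 -0.43  1.38  0.47  1.21 -0.56] F [-1.2 -4.4  4.4] w -0.0004
shift [-0.0044  0.0001 -0.0041] spin -0.001
toolz [-0.094 -0.165 -0.982] underside world [0.6321 0.0399 0.0173] lane [0.0511 0.0015]
```

```bash
cat > s.py <<'E'
from h import *
s=robot.get_state(); x=inlane(s['position']); p=under(.019); f=s['force']
print('t',round(s['t'],2),'tcp lane',x.round(4),'z',s['position'][2].round(4),'Flane',inlane(np.r_[f[:2]+O]).round(1),'Fz',f[2].round(1),'w yaw',np.degrees(yaw()).round(1))
E
python3 -m inch '[[1,[0.004,0,-0.001],0],[1,[0.004,0,0],0]]' | head -1; python3 s.py;  python3 -m inch '[[1,[0.004,0,0],0]]' | head -1; python3 s.py
```

```text
t: 19.15
toolz [-0.093 -0.164 -0.982] underside world [0.6331 0.0501 0.0167] lane [0.0613 0.0015]
t 19.15 tcp lane [0.0646 0.    ] z 0.0354 Flane [-4.9 -0.2] Fz 2.9 w yaw 84.5
t: 19.25
toolz [-0.092 -0.164 -0.982] underside world [0.6339 0.0543 0.0161] lane [0.0656 0.0011]
t 19.25 tcp lane [ 0.0689 -0.0004] z 0.0348 Flane [-4.2 -0.2] Fz 4.3 w yaw 84.5
```

```bash
python3 -m inch '[[1,[0.003,0,-0.001],0]]' | head -1; python3 s.py;  python3 -m inch '[[1,[0.003,0,-0.001],0]]' | head -1; python3 s.py
```

```text
t: 19.35
toolz [-0.093 -0.165 -0.982] underside world [0.6339 0.0571 0.0162] lane [0.0684 0.0014]
t 19.35 tcp lane [ 0.0717 -0.0001] z 0.0349 Flane [-5.5 -0. ] Fz 1.1 w yaw 84.5
t: 19.45
toolz [-0.095 -0.169 -0.981] underside world [0.6338 0.0576 0.0162] lane [0.0688 0.0015]
t 19.45 tcp lane [0.0722 0.    ] z 0.0348 Flane [-7.6 -0.3] Fz 3.1 w yaw 84.5
```

The motion has stalled and force is rising, which looks like buffer contact near tip x≈0.068. I'll press in gently.

```bash
python3 -m inch '[[1,[0.005,0,-0.001],0]]' | head -1; python3 s.py;  python3 -m inch '[[1,[0.006,0,-0.001],0]]' | head -1; python3 s.py
```

```text
t: 19.55
toolz [-0.097 -0.176 -0.979] underside world [0.6338 0.0579 0.0162] lane [0.0692 0.0015]
t 19.55 tcp lane [ 0.0727 -0.    ] z 0.0348 Flane [-10.7   1.4] Fz 5.1 w yaw 84.3
t: 19.65
toolz [-0.101 -0.185 -0.977] underside world [0.6338 0.0578 0.0163] lane [0.0691 0.0015]
t 19.65 tcp lane [ 0.0728 -0.    ] z 0.0349 Flane [-11.5   2.5] Fz 6.5 w yaw 84.1
```

Run:
```python
from h import *
a=cv2.imread('pics/top0.png'); g=cv2.cvtColor(a,cv2.COLOR_BGR2GRAY)
# profile along lane at pad's top edge height z=.026, y=+-12mm
for y in(-.012,.012):
    r=[]
    for x in np.arange(.105,.165,.0025):
        u,v=proj('top',np.r_[lane(x,y),.026]); r.append((round(x*1000,1),int(cv2.getRectSubPix(g,(1,1),(float(u),float(v)))[0,0])))
    print(y,r)
b=get_image('side'); M=brass(b); M[:200]=0; M[:,:190]=0; M[250:]=0; M[:,255:]=0
k,l,s,c=cv2.connectedComponentsWithStats(M); print([(s[i].tolist(),c[i].round(1).tolist()) for i in range(1,k) if s[i,4]>15])
for f in(.121,.126,.131):
  print(f,[proj('side',np.r_[lane(x,y),z]).round(1).tolist() for x,y,z in((f,.02,.028),(f,-.02,.028),(f-.05,.02,.028),(f-.008,-.008,.052))])
cv2.imwrite('pics/t8.png',cv2.resize(b[190:255,185:275,::-1],None,fx=8,fy=8,interpolation=2))
```

```text
-0.012 [(np.float64(105.0), 134), (np.float64(107.5), 135), (np.float64(110.0), 143), (np.float64(112.5), 174), (np.float64(115.0), 180), (np.float64(117.5), 179), (np.float64(120.0), 180), (np.float64(122.5), 174), (np.float64(125.0), 115), (np.float64(127.5), 49), (np.float64(130.0), 48), (np.float64(132.5), 45), (np.float64(135.0), 65), (np.float64(137.5), 111), (np.float64(140.0), 129), (np.float64(142.5), 124), (np.float64(145.0), 110), (np.float64(147.5), 105), (np.float64(150.0), 79), (np.float64(152.5), 99), (np.float64(155.0), 99), (np.float64(157.5), 99), (np.float64(160.0), 98), (np.float64(162.5), 98), (np.float64(165.0), 100)]
0.012 [(np.float64(105.0), 133), (np.float64(107.5), 133), (np.float64(110.0), 129), (np.float64(112.5), 131), (np.float64(115.0), 120), (np.float64(117.5), 119), (np.float64(120.0), 120), (np.float64(122.5), 120), (np.float64(125.0), 100), (np.float64(127.5), 31), (np.float64(130.0), 38), (np.float64(132.5), 45), (np.float64(135.0), 65), (np.float64(137.5), 128), (np.float64(140.0), 188), (np.float64(142.5), 183), (np.float64(145.0), 172), (np.float64(147.5), 137), (np.float64(150.0), 74), (np.float64(152.5), 101), (np.float64(155.0), 99), (np.float64(157.5), 97), (np.float64(160.0), 100), (np.float64(162.5), 101), (np.float64(165.0), 99)]
[([214, 228, 22, 21, 255], [224.6, 238.5])]
0.121 [[226.2, 245.0], [214.3, 238.6], [237.3, 232.7], [218.8, 232.9]]
0.126 [[225.1, 246.3], [213.1, 239.8], [236.2, 233.9], [217.7, 234.1]]
0.131 [[223.9, 247.5], [211.9, 241.0], [235.1, 235.1], [216.5, 235.4]]
```

View pics/t8.png

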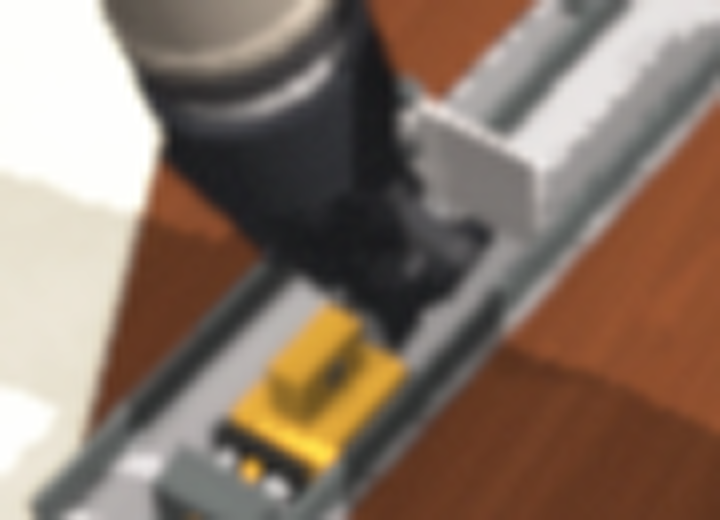

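The view shows the foot's front flat on the pad at crop (270,450), with the gate standing shut behind the fingers at (480,170). The pad face was at about 125 mm and the foot front is now at about 128 mm, so it is roughly 3 mm in. I'll press a little more.

```bash
python3 s.py; python3 -m inch '[[1,[0.008,0,-0.002],0]]' | head -1; python3 s.py
```

```text
toolz [-0.101 -0.186 -0.977] underside world [0.6339 0.0581 0.0163] lane [0.0694 0.0015]
t 19.7 tcp lane [ 0.0731 -0.0001] z 0.0349 Flane [-11.3   1.7] Fz 6.1 w yaw 84.1
t: 19.8
toolz [-0.105 -0.196 -0.975] underside world [0.6338 0.059  0.0166] lane [0.0703 0.0016]
t 19.8 tcp lane [ 0.0742 -0.    ] z 0.0351 Flane [-10.4   1.8] Fz 2.5 w yaw 83.9
```

```bash
python3 -m inch '[[1,[0.009,0,-0.0015],0]]' | head -1; python3 s.py
```

```text
t: 19.9
toolz [-0.11  -0.209 -0.972] underside world [0.6338 0.0593 0.0166] lane [0.0705 0.0016]
t 19.9 tcp lane [ 0.0747 -0.0001] z 0.0351 Flane [-14.    2.6] Fz 8.0 w yaw 83.6
```

The force is 14 N at the tool, about 10–11 N at the pad after floor friction, with roughly 4 mm of travel. I'll draw back slowly, then lift.

```bash
python3 -m inch '[[1,[-0.003,0,0],0],[1,[-0.003,0,0],0],[1,[-0.004,0,0],0],[1,[-0.004,0,0],0],[1,[-0.004,0,0],0],[1,[-0.004,0,0],0],[1,[0,0,0],0]]' | head -1; python3 s.py
```

```text
t: 20.6
toolz [-0.11  -0.197 -0.974] underside world [0.6306 0.0445 0.0191] lane [0.0555 0.0034]
t 20.6 tcp lane [0.0594 0.0017] z 0.0376 Flane [ 0.4 -0.7] Fz 1.1 w yaw 83.8
```

```bash
python3 -m inch '[[1,[-0.003,-0.001,-0.007],0],[1,[-0.003,-0.0014,-0.0146],0],[1,[-0.003,-0.0014,-0.0146],0],[1,[-0.003,-0.0014,-0.0146],0]]' | head -1; python3 s.py; python3 -m inch '[[1,[-0.004,-0.0014,-0.02],0],[1,[-0.004,-0.0014,-0.02],0],[1,[-0.004,-0.0014,-0.02],0],[1,[-0.004,-0.0014,-0.02],0],[1,[-0.004,-0.0014,-0.02],0],[1,[0,0,0],0]]' | head -1; python3 s.py
```

```text
t: 21.0
toolz [-0.114 -0.197 -0.974] underside world [0.6285 0.0437 0.0738] lane [0.0545 0.0055]
t 21.0 tcp lane [0.0584 0.0037] z 0.0923 Flane [-1.2  0.5] Fz 0.4 w yaw 83.9
t: 21.6
toolz [-0.098 -0.193 -0.976] underside world [0.6339 0.0473 0.1932] lane [0.0586 0.0004]
t 21.6 tcp lane [ 0.0624 -0.0011] z 0.2118 Flane [ 0.1 -0.1] Fz 0.6 w yaw 83.9
```

```bash
python3 -m inch '[[1,[-0.02,0,-0.003],0],[1,[-0.03,0,-0.003],0],[1,[-0.035,0,-0.003],0],[1,[-0.035,0,-0.003],0],[1,[-0.035,0,-0.003],0],[1,[-0.035,0,-0.003],0],[1,[-0.035,0,-0.003],0],[1,[-0.02,0,0],0],[1,[0,0,0],0]]' | head -3
python3 - <<'E'
from h import *
im={n:get_image(n) for n in('top','side')}
for n in im:
    old=cv2.imread(f'pics/{n}0.png')[:,:,::-1].copy()
    for t,q in(('old',old),('new',im[n])):
        k,l,s,c=cv2.connectedComponentsWithStats(brass(q)); print(n,t,[(c[i].round(1).tolist(),int(s[i,4])) for i in range(1,k) if s[i,4]>60])
# foot in lane: rear/front corners of top mask
M=brass(im['top']); M[:150]=0; M[192:]=0; M[:,:170]=0; M[:,240:]=0
k,l,s,c=cv2.connectedComponentsWithStats(M); i=1+np.argmax(s[1:,4]); P=np.argwhere(l==i)[:,::-1].astype(np.float32)
print('foot px',s[i],'rect',cv2.minAreaRect(P)); X=np.array([inlane(onz('top',u,v,.028)) for u,v in P]); print('lane x',np.percentile(X[:,0],[1,99]).round(4),'y',np.percentile(X[:,1],[1,99]).round(4), 'pad old ~.125')
# gate region: old against new
for n in im:
    old=cv2.imread(f'pics/{n}0.png')[:,:,::-1]
    for y in(-.02,0,.018):
        u,v=proj(n,np.r_[lane(0,y),.055]).round().astype(int); A=old[v-6:v+7,u-6:u+7].astype(int); B=im[n][v-6:v+7,u-6:u+7].astype(int); print(n,y,'mean diff',abs(A-B).mean().round(1))
print(robot.get_state()['position'], robot.get_state()['force'])
E
```

```text
t: 22.5
position: [0.6126, -0.1883, 0.2836]
tcp_rot: [0.038, 0.737, 0.668, -0.101]
top old [([453.6, 100.3], 3882), ([343.2, 96.6], 1410), ([7.4, 173.3], 636), ([352.4, 120.3], 95), ([341.2, 122.2], 95), ([107.9, 228.0], 300), ([206.9, 237.6], 361), ([382.2, 240.9], 310), ([17.9, 286.0], 485), ([19.8, 320.8], 514)]
top new [([453.6, 100.4], 3905), ([7.1, 172.5], 641), ([214.7, 171.8], 318), ([107.9, 227.9], 311), ([389.7, 240.2], 61), ([17.9, 286.0], 482), ([19.8, 320.8], 516)]
side old [([263.5, 107.3], 1430), ([303.3, 139.0], 555), ([224.7, 152.0], 1102), ([337.8, 167.3], 250), ([276.4, 267.0], 426), ([220.6, 338.7], 516), ([75.9, 392.5], 5759)]
side new [([261.8, 107.5], 1299), ([303.3, 139.0], 557), ([224.7, 152.0], 1097), ([337.7, 167.2], 251), ([224.8, 238.2], 255), ([220.6, 338.7], 515), ([75.9, 392.6], 5766)]
foot px [204 164  22  17 318] rect ((214.6732635498047, 171.767333984375), (20.99528694152832, 15.52258014678955), 5.710592269897461)
lane x [0.0789 0.1292] y [-0.0154  0.0229] pad old ~.125
top -0.02 mean diff 7.1
top 0 mean diff 6.7
top 0.018 mean diff 5.6
side -0.02 mean diff 6.5
side 0 mean diff 3.6
side 0.018 mean diff 2.9
[ 0.61318417 -0.18356999  0.28277655] [-0.13142141  0.85562542  0.16897636]
```

The foot is square in the lane and the rest of the scene matches the start images, so I'll hand in.

```bash
python3 -c "
from station import robot
print(robot.hand_in())"
```

```text
the job is handed in; nothing more can be done
None
```

I set the brass foot down in the lane mouth and pushed it with shut fingers through the gate onto the buffer. Then I drew back, lifted clear and handed in at about 22.6 s.

**Push through the gate:** It did not go cleanly at first. The foot yawed about 8° and wedged because I was pushing off-centre. I backed off, pushed on the hinge side, and it went through with up to about 11 N. The tool also picked up an uncorrected tilt along the way, reaching about 14°.

**Buffer press:** The tool read 14 N at the end. I put that at roughly 10–11 N on the pad once floor friction is taken off, with about 4 mm of travel. Both are estimates. The last picture before the final press suggested about 3 mm, and where the pad was first touched is only known to a millimetre or two.

**Last checks:**
- **Foot:** square in the lane, at lane x of about 79 to 129 mm, with the pad face originally near 125 mm. It eased back only slightly after release, and its rear is past the 60 mm mark.
- **Gate:** both camera views at the gate match the start pictures. I had no views left to look at it after withdrawing, so this rests on picture differences and the earlier crop, where it already stood shut.
- **Bystanders:** tube, knob and hammer are unmoved in the side view. From above, the arm partly hid the knob.
- **Robot:** clear of everything, with under 1 N on the tool.

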